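# Lay out the procedure tray: each supply in front of what it is used with

### The arm

A 7-joint arm with a two-finger parallel gripper is mounted at the origin on a cart in front of the work surface, level with it; the furniture and walls round the work are solid. World frame = base frame: x ahead of the robot, y to its left, z up, the work surface at z = 0. Lengths are in m, angles in rad, forces in N, time in s.
With the tool pointing down it reaches from about 0.425 to 0.875 m from the base axis. Payload 4.7 kg.
Tool frame: the origin (TCP) lies at the very end of the fingers, on their centre line; the grasp point (between the pads) lies 19 mm behind it; z points along the fingers, y is the line along which they close (so a half turn about z gives the same grasp; the last joint's range is limited). The gripper opens to 87 mm and grips with 3 to 60 N. Pads are 19 mm wide; open, the fingers measure 117 mm over their backs; the gripper's body (75 mm by 190 mm) begins 51 mm behind the grasp point.
Start: joints at [-1.136, 0.321, -0.07, 1.45, 0.023, 1.371, -0.057], TCP at [0.266, 0.593, 0.223] pointing down, gripper open.
Joint ranges: [-2.86, 2.86], [-0.3, 2.09], [-1.38, 1.24], [0.06, 2.45], [-1.56, 4.7], [0.09, 2.05], [-2.69, 2.69]. Speed limits (rad/s): [2.57, 2.57, 3.14, 3.14, 3.14, 3.14, 3.14].

### API

Orientations are given as a rotation vector (axis times angle).
In Python, from bench import get_state, get_image, get_calibration, close_job gives the robot as it stands.
- The arm moves only by the shell command python3 -m crank 'ROWS' [FORCE]. ROWS is JSON, a list of rows, each a list of 5 numbers: the opening, from 0 (shut) to 1 (fully open), then the shift along the world's x, y, z in units of 0.2 m (1.0 is 0.2 m), then the turn about the world's z in units of 2 pi rad (1.0 is 2 pi rad). A call has 1 to 5 rows; each row is the pose to reach, as a shift and turn from the pose commanded when the call began, turning the shorter way round; what a row does not reach only later rows make up. A row lasts 1/8 s, in which the tool goes at most 62.5 mm and 10.7 degrees, less where a joint would pass 70% of its speed; a pose out of reach is approached as far as the arm can. A call with a number of a shift or a turn outside -1 to 1 is refused whole. A call with a gripper value outside its range is refused whole. The fingers move at their own pace and stop on an object; FORCE is the grip in N (left out, the last holds). Time passes only in rows, so rows that repeat a pose let the fingers close. It gives the time, the measured TCP pose, the force, the opening and the grip force at its end, in the units of the state.
- get_state(): the state, without advancing time (a new reading comes with each control period).
- get_image(name): name is "scene" or "top" or "wrist"; returns the picture (420x560x3 uint8, red, green, blue); there is no depth.
- get_calibration(name): a dict with "fovy" (degrees; the focal length in pixels is half the picture's height over the tangent of half this angle, whatever the lens; pixels are square), "cx", "cy" (the principal point, pixels), "k1" (the pictures are not rectified: a ray, as slopes to the right and down, at radius r is drawn at 1 + k1 r^2 times it, then the intrinsics apply), "R" (3x3) and "t" (3): a world point X has camera coordinates R X + t. Camera axes: x right, y down, z forward; pixel columns grow to the right and rows downward; lengths in m; the calibration is good to about 2 mm. A picture is of the moment at which its call begins: read the wrist's pose just before it. get_calibration takes no time and is no camera call; for the wrist camera it gives the pose at the moment of the call.
- close_job(): hands the job in; it is judged then, once.
The state is a dict: "time": time; "joint_positions": joint angles; "qd": joint speeds; "joint_torque": joint torques, N m; "position": TCP position; "tool_rot": TCP orientation; "ft_force": force on the tool from outside, world axes, zero at the start; "torque": the same for the moment, N m; "grip_width": opening from 0.0 (shut) to 1.0 (fully open); "grip_force": force on a finger pad.
Only numpy, scipy, OpenCV 4.12 (cv2) and the standard library are available. Lean on these libraries where they do the work, as an engineer would, in place of code of your own. Each camera call takes 0.05 s, during which the arm holds its last target. There are 200 camera calls.

### The job

Lay out the procedure tray for the morning: in the empty near compartment directly in front of the tube rack lay the needle box (the middle-sized box), in the one in front of the flat saline bottle stand the drug vial, and in the one in front of the tall round antiseptic bottle lay the swab box (the largest box) with the plaster box (the smallest) squarely on top of it, lengthwise like it. Everything must sit flat on the compartment floor or on its box; keep the glass vial upright and leave the rack and the two bottles standing where they are.

Things in the scene. Friction and masses are not known exactly. Their poses are not given: they have to be found in the camera images.
- procedure_tray: Pale grey-green tray fixed on the cart, 248 (x) x 292 (y) x 17 mm, floor 3 mm thick, 4 mm ribs 16 mm high. Origin: underside centre; x away from the robot, y left, z up. Near row: three empty compartments 114 (x) x 92 (y) mm, centres x = -0.063, y = +0.096, 0, -0.096. Far row: three of 122 x 92 mm, centres x = +0.059, same y, holding rack and bottles in varying order.
- tube_rack: White two-row rack with five capped blood tubes, 46 (x) x 112 (y) x 58 mm, tubes up to 103 mm, standing in one far compartment, its length along the tray's x. Origin: underside centre; its y axis points towards the robot (the tray's -x). The near compartment in front of it is centred 122 mm along its +y.
- saline_bottle: Flat clear-white bottle with rounded shoulders and a wide sealed neck, 49 x 77 mm, 130 mm tall (the shorter of the two bottles), standing in one far compartment. Origin: centre of its underside; x points away from the robot, z up. The near compartment in front of it is centred 122 mm along its -x.
- antiseptic_bottle: Round white bottle with a screw cap, 62 mm across, 165 mm tall (the taller of the two bottles), standing in one far compartment. Origin: centre of its underside; x points away from the robot, z up. The near compartment in front of it is centred 122 mm along its -x.
- needle_box: Middle-sized closed card box, 52 mm (its x) by 78 mm (its y) by 40 mm high, about 90 g, lying on the cart top beside the tray. Origin: centre of its underside, z up. Grasp from above across the 52 mm.
- drug_vial: Small glass medicine vial standing upright, 24 mm across, 46 mm tall, about 30 g; the only vial here. Origin: centre of its underside, z up. Grasp the body (its lower 30 mm) from above.
- swab_box: Largest closed card box, 58 mm (its x) by 98 mm (its y) by 48 mm high, about 90 g, lying on the cart top beside the tray. Origin: centre of its underside, z up. Grasp from above across the 58 mm. It fits a near compartment only with its 98 mm length along the tray's x.
- plaster_box: Smallest closed card box, 45 mm (its x) by 70 mm (its y) by 32 mm high, about 50 g, lying on the cart top beside the tray. Origin: centre of its underside, z up. Grasp from above across the 45 mm.

How it is judged:
By the outcome, as a careful person would: the job done as asked, in the order asked, and still so for the second after the job is handed in, with the robot touching nothing.
It also fails if it takes over 109 s, if anything falls off the work surface, if the arm or the gripper's body presses on something with over 40 N, if the wrist force passes 120 N, or if a joint passes its speed limit or range.

## Working session

There is one attempt and no reset: what is moved stays moved. The work goes in short steps, Python scripts to look and compute and a shell command to move; the robot and the scene stay as the last step left them, time stands still between calls to the robot, and variables do not carry over. Pictures are saved under pics/ and viewed, at most 16 in all, crops included, and the job is handed in when it is done.

```bash
mkdir -p pics; cat > h.py <<'E'
import numpy as np, cv2
from bench import *
def K(c): 
    f=210/np.tan(np.radians(c['fovy'])/2); return f
def ray(c,u,v):
    f=K(c); d=np.array([(u-c['cx'])/f,(v-c['cy'])/f]); s=d.copy()
    for _ in range(30): s=d/(1+c['k1']*(s@s))
    R=np.array(c['R']);t=np.array(c['t'])
    return -R.T@t, R.T@np.array([s[0],s[1],1])
def onz(c,u,v,z):
    o,d=ray(c,u,v); return o+d*(z-o[2])/d[2]
def proj(c,X):
    p=np.array(c['R'])@np.array(X)+np.array(c['t']); s=p[:2]/p[2]; s=s*(1+c['k1']*(s@s)); return s*K(c)+[c['cx'],c['cy']]
def snap(n,fn):
    c=get_calibration(n); im=get_image(n); cv2.imwrite('pics/'+fn,cv2.cvtColor(im,cv2.COLOR_RGB2BGR)); return c,im
E
python3 - <<'E'
from h import *
for n in('top','scene','wrist'):
    c,_=snap(n,n+'0.png'); print(n,c['fovy'],c['k1'],-np.array(c['R']).T@np.array(c['t']))
s=get_state();print(s['position'],s['tool_rot'],s['time'],s['grip_width'])
E
```

```text
top 50.6095075521776 -0.14411824513952295 [ 0.49058991 -0.01320543  1.12520294]
scene 46.3728810702111 -0.17021682091674806 [-0.37359819 -0.68219753  0.99981148]
wrist 63.85267580677089 -0.004938351861384282 [0.19231122 0.62496303 0.3830449 ]
[0.26539646 0.59289637 0.22168836] [-6.56018667e-01 -3.07211504e+00  2.31141546e-03] 0.15 1.0008503380026135
```

View pics/top0.png

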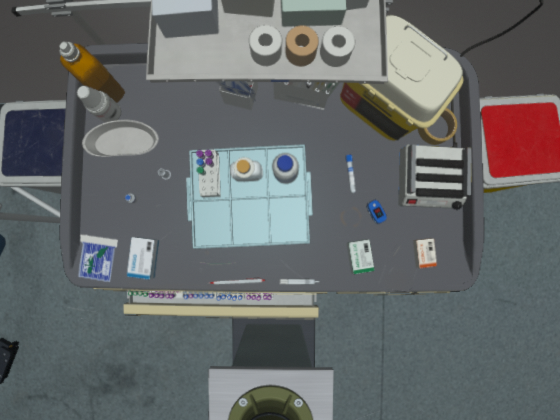

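View pics/scene0.png

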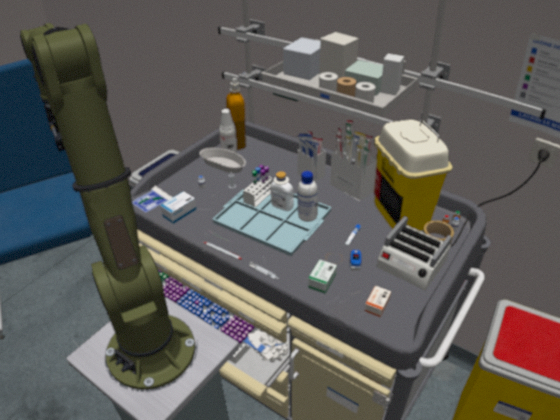

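The top view shows three boxes: blue (142,257), green (361,256) and orange (427,254). A small vial candidate is at (130,198). In the far row, left to right, are the rack, the saline bottle (orange neck) and the antiseptic bottle (blue cap). Next I'll zoom in and measure.

```bash
python3 - <<'E'
from h import *
im=cv2.imread('pics/top0.png'); 
a=cv2.resize(im[150:290,70:210],(400,400),interpolation=cv2.INTER_CUBIC);b=cv2.resize(im[200:290,330:450],(400,300),interpolation=cv2.INTER_CUBIC)
b=cv2.copyMakeBorder(b,0,100,0,0,cv2.BORDER_CONSTANT)
cv2.imwrite('pics/z1.png',np.hstack([a,b]))
c=get_calibration('top')
for nm,u,v,z in [('base',270,400,0),('blue',142,257,.05),('green',361,256,.05),('orange',427,254,.04),('vial',130,198,.046),('trayTL',190,150,.016),('trayTR',306,146,.016),('trayBL',194,247,.016),('trayBR',309,243,.016),('sal',244,168,.13),('ant',285,163,.165)]:
    print(nm,onz(c,u,v,z).round(3))
s=im[200:290]; hsv=cv2.cvtColor(im,cv2.COLOR_BGR2HSV)
E
```

```text
base [0.068 0.001 0.   ]
blue [0.432 0.317 0.05 ]
green [ 0.441 -0.217  0.05 ]
orange [ 0.445 -0.385  0.04 ]
vial [0.577 0.353 0.046]
trayTL [0.703 0.21  0.016]
trayTR [ 0.715 -0.084  0.016]
trayBL [0.458 0.195 0.016]
trayBR [ 0.471 -0.093  0.016]
sal [0.641 0.063 0.13 ]
ant [ 0.647 -0.029  0.165]
```

View pics/z1.png

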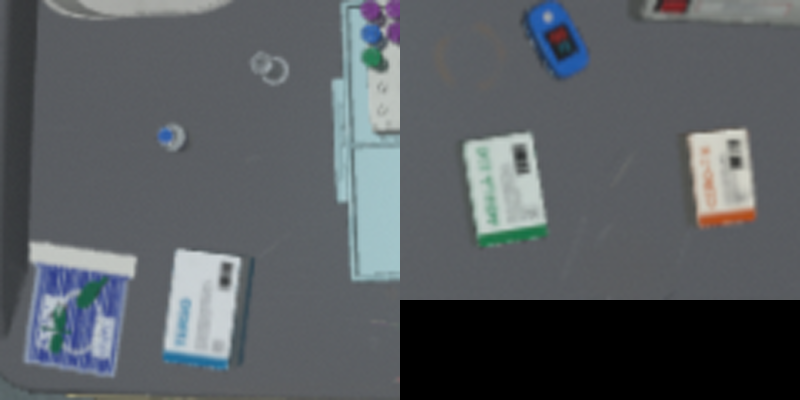

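View pics/wrist0.png

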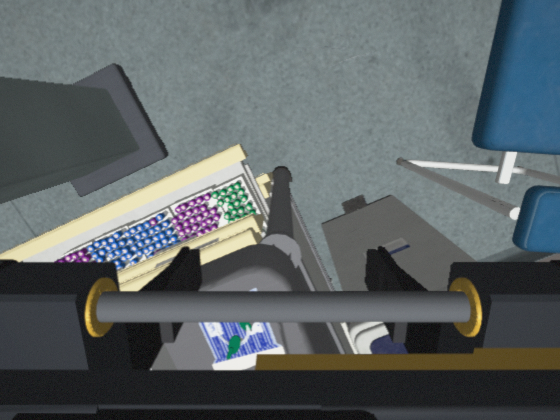

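The largest box (swab) is the blue one at left. The green box is the middle size (needle) and the orange one the smallest (plaster). The vial has a blue cap, at zoom (170,137). The wrist view shows only the cart corner and fingers. Next step is measuring poses from the top view.

```bash
python3 - <<'E'
from h import *
im=cv2.imread('pics/top0.png'); c=get_calibration('top'); hsv=cv2.cvtColor(im,cv2.COLOR_BGR2HSV)
def box(nm,x0,y0,x1,y1,h):
    r=im[y0:y1,x0:x1].max(2); m=(r>115).astype(np.uint8)
    m=cv2.morphologyEx(m,cv2.MORPH_CLOSE,np.ones((5,5)))
    k=max(cv2.findContours(m,0,1)[0],key=cv2.contourArea)[:,0]+[x0,y0]
    P=np.array([onz(c,u,v,h)[:2] for u,v in k],np.float32)
    (x,y),(w,l),a=cv2.minAreaRect((P*1000).astype(np.float32)); print(nm,round(x),round(y),round(w),round(l),'ang',round(a,1))
box('swab',122,230,162,283,.048);box('needle',342,235,380,280,.04);box('plaster',410,235,445,275,.032)
m=cv2.inRange(hsv,(80,25,120),(105,140,255)); m=cv2.morphologyEx(m,cv2.MORPH_CLOSE,np.ones((7,7)))
k=max(cv2.findContours(m,0,1)[0],key=cv2.contourArea)
mm=np.zeros_like(m);cv2.drawContours(mm,[k],-1,255,-1)
L=lambda p:np.polyfit(*p,1)
pts={}
for nm,rng in(('near',range(205,300)),('far',range(210,232))):
    e=[]
    for u in rng:
        v=np.where(mm[:,u])[0]; e.append(onz(c,u,v.max()+.5 if nm=='near' else v.min()-.5,.017)[:2])
    e=np.array(e); p=np.polyfit(e[:,1],e[:,0],1); print(nm,'x=%.4f at y=.05, slope %.4f'%(np.polyval(p,.05),p[0]), np.std(e[:,0]-np.polyval(p,e[:,1])))
for nm in('left','right'):
    e=[]
    for v in list(range(155,172))+list(range(222,240)):
        u=np.where(mm[v])[0]; e.append(onz(c,u.min()-.5 if nm=='left' else u.max()+.5,v,.017)[:2])
    e=np.array(e); p=np.polyfit(e[:,0],e[:,1],1); print(nm,'y=%.4f at x=.585, slope %.4f'%(np.polyval(p,.585),p[0]),np.std(e[:,1]-np.polyval(p,e[:,0])))
b=cv2.inRange(hsv[190:206,122:138],(100,100,80),(125,255,255)); v,u=np.where(b); print('vial cap',u.mean()+122,v.mean()+190,onz(c,u.mean()+122,v.mean()+190,.046))
E
```

```text
swab 430 323 61 100 ang 83.7
needle 440 -219 79 53 ang 9.9
plaster 448 -386 71 47 ang 6.9
near x=0.4620 at y=.05, slope -0.0552 0.0007521518439933078
far x=0.7150 at y=.05, slope -0.0677 0.0008270912729952059
left y=0.2069 at x=.585, slope 0.0578 0.0007618369700437288
right y=-0.0883 at x=.585, slope 0.0555 0.0015875861412694458
vial cap 127.15789473684211 197.1578947368421 [0.57941339 0.35989726 0.046     ]
```

```bash
python3 -m crank '[[1,0.3,-0.3,0,0.03],[1,0.55,-0.55,0,0.06],[1,0.8,-0.8,0,0.0944],[1,1,-1,0,0.0944],[1,1,-1,0,0.0944]]' 20
python3 -m crank '[[1,0,-0.31,0,0],[1,0,-0.62,0,0],[1,0,-0.93,0,0],[1,0,-1,0,0]]'
python3 -m crank '[[1,0,-0.31,0,0],[1,0,-0.62,0,0],[1,0,-0.93,0,0],[1,0,-1,0,0]]'
python3 -m crank '[[1,0,-0.31,0,0],[1,0,-0.62,0,0],[1,0,-0.93,0,0],[1,0,-1,0,0],[1,-0.1,-1,0,0]]'
python3 - <<'E'
from h import *
s=get_state();print(s['position'],s['tool_rot'],s['time'],s['joint_positions'])
snap('wrist','w1.png')
E
```

```text
time: 0.78
position: [0.4681, 0.3898, 0.2224]
tool_rot: [-0.265, 3.13, -0.002]
ft_force: [-0.2, 0.2, 0.5]
grip_width: 0.999
grip_force: 0.0
time: 1.27
position: [0.466, 0.1883, 0.2227]
tool_rot: [-0.259, 3.131, -0.001]
ft_force: [-0.4, 0.8, 0.1]
grip_width: 1.003
grip_force: 0.0
time: 1.78
position: [0.4655, -0.0105, 0.2228]
tool_rot: [-0.261, 3.13, -0.0]
ft_force: [0.3, 0.5, 0.1]
grip_width: 0.999
grip_force: 0.0
time: 2.4
position: [0.4466, -0.2062, 0.2222]
tool_rot: [0.271, -3.129, 0.001]
ft_force: [-0.4, 0.0, -0.1]
grip_width: 0.999
grip_force: 0.0
[ 0.44660106 -0.20621332  0.2222166 ] [ 2.70655015e-01 -3.12925357e+00  6.22796938e-04] 2.4 [-0.19598622 -0.03721111  0.56546489  1.85008978  0.02122586  1.32339422
  2.10730902]
```

View pics/w1.png

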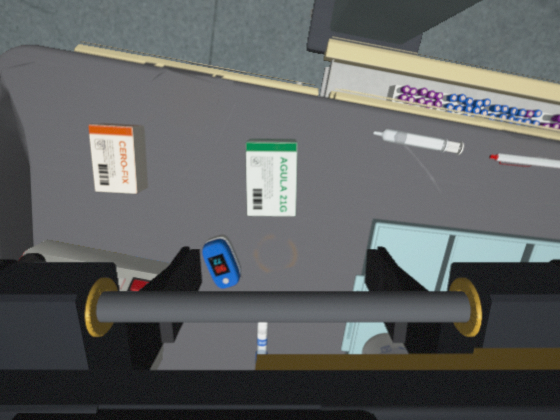

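The wrist view shows the needle box (green) at (271,178), aligned with the fingers, and the plaster box (orange) at (115,158). Both can be measured from this picture.

```bash
cat >> h.py <<'E'
def rect(c,im,xy,h,half=.07,thr=110,nm=''):
    p=proj(c,[*xy,h]); q=np.array([proj(c,[xy[0]+a,xy[1]+b,h]) for a in(-half,half) for b in(-half,half)])
    x0,y0=np.maximum(q.min(0).astype(int),0); x1,y1=q.max(0).astype(int)
    r=im[y0:y1,x0:x1].max(2); m=(r>thr).astype(np.uint8); m=cv2.morphologyEx(m,cv2.MORPH_CLOSE,np.ones((9,9)))
    ks=[k[:,0]+[x0,y0] for k in cv2.findContours(m,0,1)[0] if cv2.contourArea(k)>150]
    k=min(ks,key=lambda k:np.hypot(*(k.mean(0)-p)))
    P=np.array([onz(c,u,v,h)[:2] for u,v in k],np.float32)*1000
    (x,y),(w,l),a=cv2.minAreaRect(P)
    if w<l: w,l,a=l,w,a+90
    a=(a+90)%180-90
    print(nm,'centre %.1f %.1f long %.1f short %.1f longang %.1f'%(x,y,w,l,a)); return x,y,a
def tool():
    from scipy.spatial.transform import Rotation as Ro
    s=get_state(); y=Ro.from_rotvec(s['tool_rot']).as_matrix()[:,1]
    print('tcp',(s['position']*1000).round(1),'close ang %.1f'%(np.degrees(np.arctan2(y[1],y[0]))%180),'t',s['time'],'ft',np.round(s['ft_force'],1),'w %.3f'%s['grip_width'],'F %.1f'%s['grip_force'])
E
python3 - <<'E'
from h import *
c=get_calibration('wrist'); im=cv2.cvtColor(cv2.imread('pics/w1.png'),cv2.COLOR_BGR2RGB)
rect(c,im,(.44,-.219),.04,nm='needle');rect(c,im,(.448,-.386),.032,.06,nm='plaster')
for p in((375,222),(455,234)):print(onz(c,*p,.017))
tool()
E
```

```text
needle centre 439.0 -217.1 long 169.4 short 160.5 longang -80.3
plaster centre 447.3 -389.0 long 150.3 short 132.1 longang 4.5
[ 0.46803615 -0.09431382  0.017     ]
[0.46657904 0.00108056 0.017     ]
tcp [ 443.7 -205.8  222.1] close ang 99.9 t 2.45 ft [-2.1 -0.6  0.1] w 1.000 F 0.0
```

```bash
python3 - <<'E'
from h import *
c,im=snap('wrist','w2.png')
for t in(140,165):
  rect(c,im,(.44,-.219),.04,thr=t,nm='needle');rect(c,im,(.448,-.386),.032,.06,thr=t,nm='plaster')
tool()
E
```

```text
needle centre 439.3 -220.5 long 77.8 short 52.6 longang 9.1
plaster centre 447.7 -386.8 long 70.0 short 45.9 longang 6.6
needle centre 439.3 -220.6 long 77.3 short 52.2 longang 9.2
plaster centre 447.7 -386.7 long 69.5 short 45.4 longang 6.7
tcp [ 445.1 -205.4  222.3] close ang 99.9 t 2.5 ft [-0.3 -0.3  0.2] w 0.998 F 0.0
```

```bash
python3 -m crank '[[1,-0.03,-0.065,-0.2,-0.002],[1,-0.03,-0.065,-0.45,-0.002],[1,-0.03,-0.065,-0.7,-0.002],[1,-0.03,-0.065,-0.9,-0.002],[1,-0.03,-0.065,-1,-0.002]]'>/dev/null
python3 -m crank '[[1,0,0,-0.03,0],[1,0,0,-0.03,0],[0.4,0,0,-0.03,0],[0.4,0,0,-0.03,0],[0.4,0,0,-0.03,0]]' 20
python3 -m crank '[[0.4,0,0,0,0],[0.4,0,0,0,0]]'
```

```text
time: 3.75
position: [0.44, -0.2198, 0.0171]
tool_rot: [-0.251, 3.13, -0.0]
ft_force: [0.0, 0.0, -0.5]
grip_width: 0.742
grip_force: 0.0
time: 4.0
position: [0.4396, -0.2198, 0.0168]
tool_rot: [-0.251, 3.131, 0.0]
ft_force: [0.5, 0.8, 1.0]
grip_width: 0.597
grip_force: 20.0
```

```bash
python3 -m crank '[[0.4,0,0,0.2,0],[0.4,0,0,0.45,0],[0.4,0.05,0.15,0.5,0],[0.4,0.1,0.4,0.5,-0.016],[0.4,0.2,0.65,0.5,-0.016]]' >/dev/null
python3 -m crank '[[0.4,0.05,0.3,0,0],[0.4,0.1,0.55,0,0],[0.4,0.15,0.8,0,0],[0.4,0.2,1,0,0],[0.4,0.2,1,0,0]]'
python3 - <<'E'
from h import *
snap('top','t1.png');c,im=snap('wrist','w3.png');tool()
E
```

```text
time: 5.25
position: [0.5193, 0.1146, 0.1161]
tool_rot: [0.103, -3.139, -0.001]
ft_force: [0.1, 0.1, -0.7]
grip_width: 0.592
grip_force: 20.0
tcp [519.2 110.  116.1] close ang 93.4 t 5.35 ft [-0.5 -0.5 -0.9] w 0.597 F 20.0
```

View pics/w3.png

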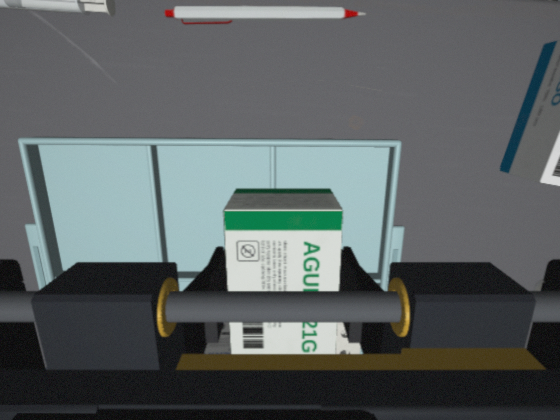

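The box hangs straight in the fingers, and the tray's near rim corners are at (21,140) and (400,143). I'll use them to refine the tray pose.

```bash
python3 - <<'E'
from h import *
c=get_calibration('wrist')
A=onz(c,400,142,.017)[:2];B=onz(c,20,139,.017)[:2];print(A,B,np.hypot(*(A-B)))
y=(A-B)/np.hypot(*(A-B)); x=np.array([y[1],-y[0]]); print('yaw',np.degrees(np.arctan2(x[1],x[0])))
C=(A+B)/2+.124*x; print('C',C)
for k in(.096,0,-.096): print((C-.063*x+k*y).round(4))
tool()
E
```

```text
[0.45746086 0.19516112] [ 0.47205842 -0.09390437] 0.28943383758850066
yaw 2.8909316252068247
C [0.58860183 0.05688229]
[0.5208 0.1496]
[0.5257 0.0537]
[ 0.5305 -0.0422]
tcp [519.2 110.  116.1] close ang 93.4 t 5.35 ft [-0.5 -0.5 -0.9] w 0.597 F 20.0
```

```bash
python3 -m crank '[[0.4,0,0.1,0,0],[0.4,0.005,0.205,-0.05,0],[0.4,0.005,0.205,-0.25,0],[0.4,0.005,0.205,-0.4,0],[0.4,0.005,0.205,-0.44,0]]'
python3 -m crank '[[0.4,0,0,-0.02,0],[0.4,0,0,-0.035,0],[0.4,0,0,-0.035,0]]'
```

```text
time: 5.98
position: [0.5184, 0.1518, 0.026]
tool_rot: [0.094, -3.136, 0.002]
ft_force: [-0.1, -0.0, -0.6]
grip_width: 0.595
grip_force: 20.0
time: 6.35
position: [0.5211, 0.1515, 0.0224]
tool_rot: [-0.093, 3.139, 0.001]
ft_force: [0.0, 0.1, -0.6]
grip_width: 0.594
grip_force: 20.0
```

```bash
python3 -m crank '[[0.4,0,0,-0.008,0],[0.4,0,0,-0.008,0],[0.4,0,0,-0.008,0]]'
```

```text
time: 6.72
position: [0.5207, 0.1513, 0.0202]
tool_rot: [-0.093, 3.14, 0.0]
ft_force: [0.1, -0.3, -1.1]
grip_width: 0.594
grip_force: 20.0
```

```bash
python3 -m crank '[[0.4,0,0,-0.006,0],[0.4,0,0,-0.006,0],[0.4,0,0,-0.006,0]]'
```

```text
time: 7.1
position: [0.5207, 0.1514, 0.0198]
tool_rot: [-0.093, 3.14, 0.001]
ft_force: [-3.2, -0.1, 6.6]
grip_width: 0.594
grip_force: 20.0
```

```bash
python3 -m crank '[[0.75,0,0,0,0],[0.75,0,0,0,0],[0.75,0,0,0.1,0],[0.75,0,0,0.35,0],[0.75,0,0,0.6,0]]' >/dev/null
python3 -m crank '[[1,0.05,0.3,0.1,0],[1,0.15,0.6,0.3,0],[1,0.29,0.9,0.3,0],[1,0.29,1,0.3,0],[1,0.29,1,0.3,0]]'
python3 - <<'E'
from h import *
get_image('wrist');c,im=snap('wrist','w4.png');tool()
print(proj(c,[.579,.36,.03]))
np.save('c4.npy',c,allow_pickle=True)
E
```

```text
time: 8.35
position: [0.5773, 0.3555, 0.1976]
tool_rot: [0.102, -3.139, -0.002]
ft_force: [0.4, -0.3, -0.8]
grip_width: 0.999
grip_force: 0.0
tcp [578.4 350.7 198. ] close ang 93.4 t 8.45 ft [ 0.   0.2 -0.4] w 0.996 F 0.0
[290.83941391 194.60374342]
```

View pics/w4.png

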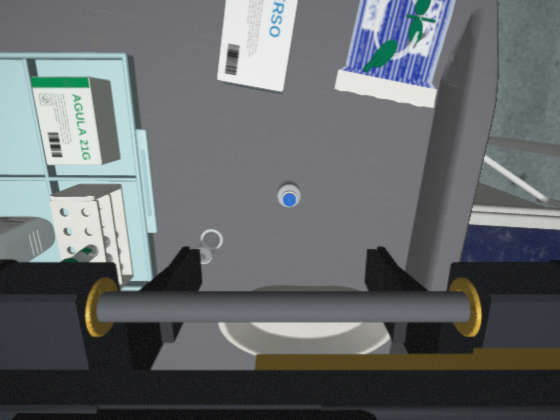

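The vial is at (289,196), with its blue cap centred near (289,200). The needle box lies flat in its compartment.

```bash
python3 - <<'E'
from h import *
c=np.load('c4.npy',allow_pickle=True).item(); im=cv2.imread('pics/w4.png'); h=cv2.cvtColor(im,cv2.COLOR_BGR2HSV)[175:220,265:315]
v,u=np.where(cv2.inRange(h,(100,130,80),(125,255,255))); print(u.mean()+265,v.mean()+175,onz(c,u.mean()+265,v.mean()+175,.046))
v,u=np.where(im[175:220,265:315].max(2)>140); print(u.min()+265,u.max()+265,v.min()+175,v.max()+175)
print(proj(c,[.58,.354,0]),proj(c,[.58,.354,.046]))
E
```

```text
288.9761904761905 199.44444444444446 [0.57995484 0.35791951 0.046     ]
277 300 185 207
[284.68904536 188.56200376] [284.90008201 199.25104191]
```

```bash
python3 -m crank '[[1,0.0075,0.038,-0.25,0],[1,0.0075,0.038,-0.5,0],[1,0.0075,0.038,-0.75,0],[1,0.0075,0.038,-0.9,0],[1,0.0075,0.038,-0.95,0]]' 10
python3 -m crank '[[1,0,0,0,0],[0.4,0,0,0,0],[0.1,0,0,0,0],[0.1,0,0,0,0],[0.1,0,0,0,0]]' 10
python3 -m crank '[[0.1,0,0,0,0],[0.1,0,0,0,0],[0.1,0,0,0,0]]'
```

```text
time: 9.07
position: [0.5791, 0.3559, 0.0067]
tool_rot: [0.089, -3.137, 0.005]
ft_force: [-0.1, -0.5, 0.1]
grip_width: 1.001
grip_force: 0.0
time: 9.7
position: [0.5802, 0.3591, 0.0092]
tool_rot: [-0.093, 3.14, 0.001]
ft_force: [0.6, 0.1, -1.0]
grip_width: 0.631
grip_force: 0.0
time: 10.07
position: [0.58, 0.3589, 0.0087]
tool_rot: [0.093, -3.14, -0.0]
ft_force: [-0.3, -0.6, -0.2]
grip_width: 0.289
grip_force: 0.0
```

```bash
python3 -m crank '[[0.1,0,0,0,0],[0.1,0,0,0,0]]'
python3 -m crank '[[0.1,0,0,0.1,0],[0.1,0,0,0.3,0],[0.1,0,0,0.5,0],[0.1,0,-0.2,0.6,0],[0.1,-0.05,-0.45,0.6,0]]'
```

```text
time: 10.32
position: [0.58, 0.3589, 0.0087]
tool_rot: [0.093, -3.14, -0.0]
ft_force: [-0.7, 0.1, -0.9]
grip_width: 0.273
grip_force: 10.0
time: 10.95
position: [0.5721, 0.2697, 0.1331]
tool_rot: [-0.096, 3.134, 0.005]
ft_force: [1.6, -1.7, -1.1]
grip_width: 0.27
grip_force: 10.0
```

```bash
python3 -m crank '[[0.1,-0.1,-0.25,0,0],[0.1,-0.2,-0.5,0,0],[0.1,-0.22,-0.75,0,0],[0.1,-0.22,-0.95,0,0],[0.1,-0.22,-1,0,0]]'>/dev/null
python3 -m crank '[[0.1,0,-0.07,-0.1,0],[0.1,0,-0.07,-0.3,0],[0.1,0,-0.07,-0.5,0],[0.1,0,-0.07,-0.56,0],[0.1,0,-0.07,-0.56,0]]'
python3 - <<'E'
from h import *
snap('wrist','w5.png');tool()
E
```

```text
time: 12.2
position: [0.5262, 0.0557, 0.0171]
tool_rot: [0.095, -3.14, -0.0]
ft_force: [0.2, 0.1, -0.7]
grip_width: 0.269
grip_force: 10.0
tcp [527.1  55.6  18. ] close ang 93.4 t 12.25 ft [ 0.5 -0.8  0.5] w 0.271 F 10.0
```

View pics/w5.png

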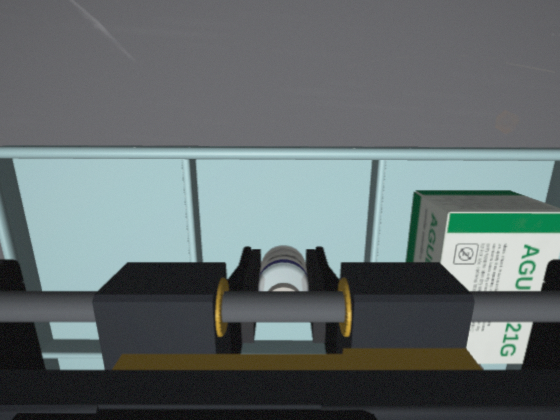

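The vial hangs upright, centred between the ribs at columns 193 and 375. Lowering to contact.

```bash
python3 -m crank '[[0.1,0,0,-0.012,0],[0.1,0,0,-0.022,0],[0.1,0,0,-0.027,0],[0.1,0,0,-0.027,0],[0.1,0,0,-0.027,0]]'
python3 -m crank '[[0.1,0,0,-0.004,0],[0.1,0,0,-0.004,0]]'
```

```text
time: 12.88
position: [0.5263, 0.0549, 0.0116]
tool_rot: [-0.093, 3.14, 0.0]
ft_force: [-0.1, -0.2, 1.0]
grip_width: 0.272
grip_force: 10.0
time: 13.12
position: [0.5264, 0.055, 0.0115]
tool_rot: [-0.093, 3.14, 0.001]
ft_force: [-1.8, -0.7, 7.5]
grip_width: 0.269
grip_force: 10.0
```

```bash
python3 -m crank '[[0.4,0,0,0,0],[0.5,0,0,0,0],[0.55,0,0,0,0],[0.55,0,0,0,0],[0.55,0,0,0.08,0]]'
python3 -m crank '[[0.55,0,0,0.2,0],[0.55,0,0,0.45,0],[0.7,0,0,0.7,0],[1,-0.1,0.2,0.86,0],[1,-0.2,0.4,0.86,0]]'>/dev/null
python3 -m crank '[[1,-0.1,0.3,0,-0.01],[1,-0.2,0.6,0,-0.027],[1,-0.28,0.94,0,-0.027],[1,-0.28,0.94,0,-0.027],[1,-0.28,0.94,0,-0.027]]'
python3 - <<'E'
from h import *
snap('top','t2.png');c,im=snap('wrist','w6.png');tool()
for t in(140,165): rect(c,im,(.43,.323),.048,thr=t,nm='swab')
print(proj(c,[.43,.323,.048]))
E
```

```text
time: 13.75
position: [0.5248, 0.0547, 0.026]
tool_rot: [0.093, -3.137, 0.001]
ft_force: [-0.1, 0.9, 0.6]
grip_width: 0.547
grip_force: 0.0
time: 15.0
position: [0.4301, 0.323, 0.1992]
tool_rot: [0.171, 3.136, -0.0]
ft_force: [0.1, -0.5, 0.1]
grip_width: 0.996
grip_force: 0.0
tcp [431.1 321.1 199.1] close ang 83.5 t 15.1 ft [0.2 0.3 0.2] w 0.999 F 0.0
swab centre 430.2 322.4 long 96.5 short 58.5 longang -6.4
swab centre 430.2 322.4 long 96.5 short 58.1 longang -6.4
[284.97125938 195.86465167]
```

View pics/w6.png

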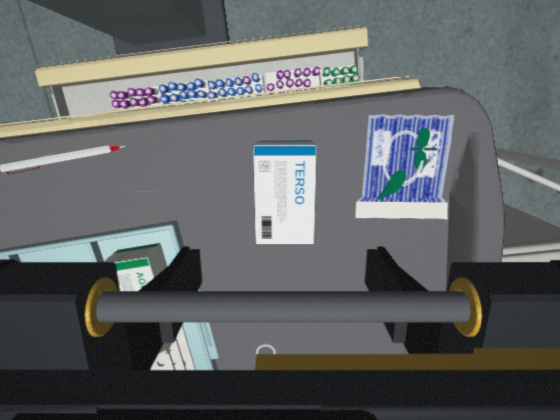

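The swab box is at (285,193), square to the fingers, and the packet beside it leaves clearance. Descending.

```bash
python3 -m crank '[[1,-0.002,0.005,-0.25,0],[1,-0.002,0.005,-0.5,0],[1,-0.002,0.005,-0.75,0],[1,-0.002,0.005,-0.88,0],[1,-0.002,0.005,-0.905,0]]' 20 >/dev/null
python3 -m crank '[[1,0,0,0,0],[0.4,0,0,0,0],[0.4,0,0,0,0],[0.4,0,0,0,0],[0.4,0,0,0,0]]' 20
python3 -m crank '[[0.4,0,0,0,0],[0.4,0,0,0.08,0],[0.4,0,0,0.3,0],[0.4,0,0,0.55,0],[0.4,0.1,-0.1,0.7,0]]'
```

```text
time: 16.35
position: [0.4298, 0.324, 0.0179]
tool_rot: [0.173, 3.136, 0.001]
ft_force: [-0.8, 0.1, 1.1]
grip_width: 0.666
grip_force: 20.0
time: 16.98
position: [0.4492, 0.3066, 0.1613]
tool_rot: [0.166, 3.135, 0.006]
ft_force: [1.2, -0.1, -1.2]
grip_width: 0.666
grip_force: 20.0
```

```bash
python3 -m crank '[[0.4,0.05,-0.25,0,0.013],[0.4,0.1,-0.5,0,0.0264],[0.4,0.15,-0.75,0,0.0264],[0.4,0.2,-0.95,0,0.0264],[0.4,0.2,-1,0,0.0264]]' >/dev/null
python3 -m crank '[[0.4,0.05,-0.25,0,0],[0.4,0.15,-0.5,0,0],[0.4,0.2,-0.7,0,0],[0.4,0.2,-0.72,-0.2,0],[0.4,0.2,-0.72,-0.4,0]]'
python3 - <<'E'
from h import *
get_image('wrist');c,im=snap('wrist','w7.png');tool()
C=np.array([.5885,.058]);y=np.radians(3.1);X=np.array([np.cos(y),np.sin(y)]);Y=np.array([-X[1],X[0]])
for a,b in((-.124,-.146),(-.124,.146),(-.063,-.096)): q=C+a*X+b*Y;print(q.round(4),proj(c,[*q,.017]).round(0))
E
```

```text
time: 18.23
position: [0.5304, -0.0398, 0.0776]
tool_rot: [-0.086, 3.138, 0.002]
ft_force: [0.3, 0.5, -0.0]
grip_width: 0.663
grip_force: 20.0
tcp [526.  -39.   73.9] close ang 93.2 t 18.325 ft [-0.7  1.3 -1. ] w 0.662 F 20.0
[ 0.4726 -0.0945] [201. 149.]
[0.4568 0.1971] [657. 150.]
[ 0.5308 -0.0413] [280. 239.]
```

View pics/w7.png

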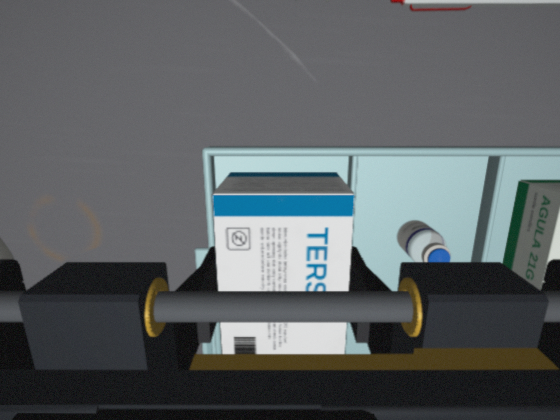

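```bash
python3 -m crank '[[0.4,0,0,-0.1,0],[0.4,0,0,-0.2,0],[0.4,0,0,-0.26,0],[0.4,0,0,-0.26,0],[0.4,0,0,-0.26,0]]'
python3 -c "
from h import *
tool()"
```

```text
time: 18.95
position: [0.5305, -0.0399, 0.0267]
tool_rot: [-0.088, 3.139, 0.0]
ft_force: [-0.3, -0.2, -1.5]
grip_width: 0.665
grip_force: 20.0
tcp [530.5 -39.9  26.7] close ang 93.2 t 18.95 ft [-0.3 -0.2 -1.5] w 0.665 F 20.0
```

```bash
python3 -m crank '[[0.4,0,0,-0.012,0],[0.4,0,0,-0.024,0],[0.4,0,0,-0.026,0],[0.4,0,0,-0.026,0]]'
python3 -m crank '[[0.4,0,0,-0.005,0],[0.4,0,0,-0.005,0],[0.4,0,0,-0.005,0]]'
```

```text
time: 19.45
position: [0.5301, -0.0401, 0.0209]
tool_rot: [-0.087, 3.14, 0.0]
ft_force: [-1.4, 0.9, 4.6]
grip_width: 0.664
grip_force: 20.0
time: 19.82
position: [0.5301, -0.0401, 0.0209]
tool_rot: [-0.087, 3.14, 0.001]
ft_force: [-3.2, 0.2, 12.2]
grip_width: 0.666
grip_force: 20.0
```

```bash
python3 -m crank '[[0.78,0,0,0,0],[0.78,0,0,0,0],[0.78,0,0,0.1,0],[0.78,0,0,0.35,0],[0.78,0,0,0.6,0]]'
python3 -m crank '[[1,-0.1,-0.2,0.2,0],[1,-0.2,-0.5,0.29,0.0094],[1,-0.3,-0.8,0.29,0.0094],[1,-0.41,-0.95,0.29,0.0094],[1,-0.41,-1,0.29,0.0094]]'>/dev/null
python3 -m crank '[[1,0,-0.25,0,0],[1,0,-0.5,0,0],[1,0,-0.73,0,0],[1,0,-0.73,0,0],[1,0,-0.73,0,0]]'
python3 - <<'E'
from h import *
snap('top','t3.png');c,im=snap('wrist','w8.png');tool()
for t in(140,165): rect(c,im,(.4477,-.387),.032,.06,thr=t,nm='plaster')
E
```

```text
time: 20.45
position: [0.5289, -0.0402, 0.1399]
tool_rot: [0.087, -3.139, 0.0]
ft_force: [1.5, 0.3, 0.6]
grip_width: 0.78
grip_force: 0.0
time: 21.7
position: [0.4484, -0.3846, 0.1965]
tool_rot: [0.182, -3.135, -0.002]
ft_force: [-0.3, 0.6, 0.6]
grip_width: 1.002
grip_force: 0.0
tcp [ 448.7 -384.   197. ] close ang 96.7 t 21.8 ft [ 0.3 -0.2  0.2] w 0.999 F 0.0
plaster centre 447.9 -387.3 long 70.5 short 45.9 longang 6.6
plaster centre 447.8 -387.3 long 68.4 short 45.4 longang 6.6
```

View pics/w8.png

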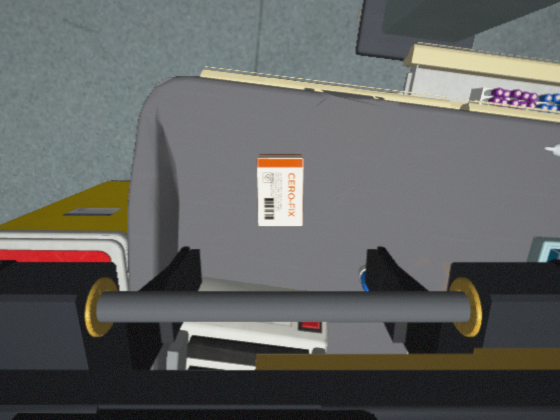

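View pics/t3.png

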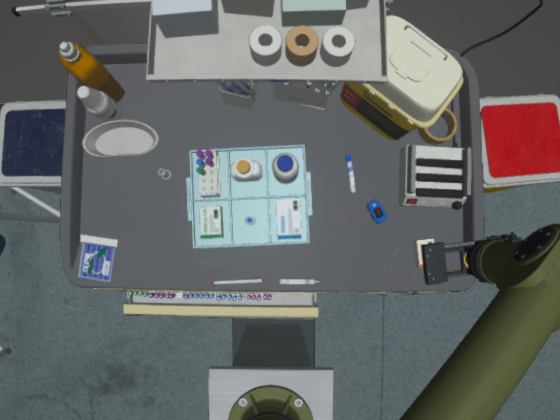

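The plaster box is at (280,190). The top view shows needle, vial and swab boxes in their compartments, with the rack and bottles undisturbed. First a check of the cart rim height, since the gripper body gets near it.

```bash
python3 - <<'E'
from h import *
c=get_calibration('wrist')
b=onz(c,178,190,0);print('rim foot',b)
for z in(.03,.05,.07):print(z,onz(c,150,190,z)[:2],onz(c,133,190,z)[:2])
c=get_calibration('top')
for z in(.03,.05,.07):print(z,onz(c,464,250,z)[:2],onz(c,480,250,z)[:2])
E
```

```text
rim foot [ 0.46577097 -0.49726594  0.        ]
0.03 [ 0.46091109 -0.51642548] [ 0.46286857 -0.53331382]
0.05 [ 0.45532578 -0.50897074] [ 0.45716406 -0.52483067]
0.07 [ 0.44974046 -0.501516  ] [ 0.45145954 -0.51634752]
0.03 [ 0.45490914 -0.48571387] [ 0.45478004 -0.52890077]
0.05 [ 0.45556073 -0.47708517] [ 0.45543398 -0.51948342]
0.07 [ 0.45621231 -0.46845648] [ 0.45608792 -0.51006607]
```

```bash
python3 -m crank '[[1,-0.004,-0.014,-0.25,0],[1,-0.004,-0.014,-0.5,0],[1,-0.004,-0.014,-0.75,0],[1,-0.004,-0.014,-0.9,0],[1,-0.004,-0.014,-0.94,0]]' 15
python3 -m crank '[[1,0,0,0,0],[0.3,0,0,0,0],[0.3,0,0,0,0],[0.3,0,0,0,0],[0.3,0,0,0,0]]'
python3 -m crank '[[0.3,0,0,0,0],[0.3,0,0,0,0]]'
```

```text
time: 22.42
position: [0.4465, -0.3862, 0.0075]
tool_rot: [0.183, -3.134, -0.005]
ft_force: [0.2, -0.1, 0.5]
grip_width: 1.0
grip_force: 0.0
time: 23.05
position: [0.447, -0.389, 0.0097]
tool_rot: [-0.18, 3.136, -0.0]
ft_force: [0.3, 0.2, -0.4]
grip_width: 0.63
grip_force: 0.0
time: 23.3
position: [0.4468, -0.3888, 0.0094]
tool_rot: [0.18, -3.136, -0.001]
ft_force: [-0.8, -0.2, 1.4]
grip_width: 0.514
grip_force: 15.0
```

```bash
python3 - <<'E'
from h import *
c=get_calibration('top');im=cv2.cvtColor(cv2.imread('pics/t3.png'),cv2.COLOR_BGR2RGB)
for t in(215,225):
  m=((im.min(2)>t-40)).astype(np.uint8)
  m[:193]=0;m[243:]=0;m[:,:270]=0;m[:,308:]=0
  m=cv2.morphologyEx(m,cv2.MORPH_CLOSE,np.ones((5,5)))
  k=max(cv2.findContours(m,0,1)[0],key=cv2.contourArea)[:,0]
  P=np.array([onz(c,u,v,.051)[:2] for u,v in k],np.float32)*1000;print(cv2.minAreaRect(P))
E
python3 -m crank '[[0.3,0,0,0.1,0],[0.3,0,0,0.3,0],[0.3,0,0,0.55,0],[0.3,0.05,0.2,0.7,-0.0097],[0.3,0.15,0.45,0.7,-0.0097]]'>/dev/null
python3 -m crank '[[0.3,0.05,0.25,0,0],[0.3,0.05,0.5,0,0],[0.3,0.05,0.52,0,0],[0.3,0.05,0.52,0,0],[0.3,0.05,0.52,0,0]]'
python3 - <<'E'
from h import *
c,im=snap('wrist','w9.png');tool();print(proj(c,[.5305,-.04,.051]))
rect(c,im,(.5305,-.04),.051,.06,thr=190,nm='swab')
E
```

```text
((535.2151489257812, -37.57737350463867), (113.95858764648438, 84.73401641845703), 0.5404318571090698)
((536.8003540039062, -38.83863067626953), (86.86122131347656, 58.753604888916016), 3.9637467861175537)
time: 24.55
position: [0.4866, -0.1968, 0.15]
tool_rot: [-0.08, 3.14, -0.001]
ft_force: [-0.2, -0.1, -0.2]
grip_width: 0.516
grip_force: 15.0
tcp [ 486.5 -196.8  149.8] close ang 92.9 t 24.6 ft [ 0.2 -0.5 -0.5] w 0.515 F 15.0
[464.54332445 270.73677704]
swab centre 507.9 -36.3 long 135.8 short 81.8 longang -87.1
```

View pics/w9.png

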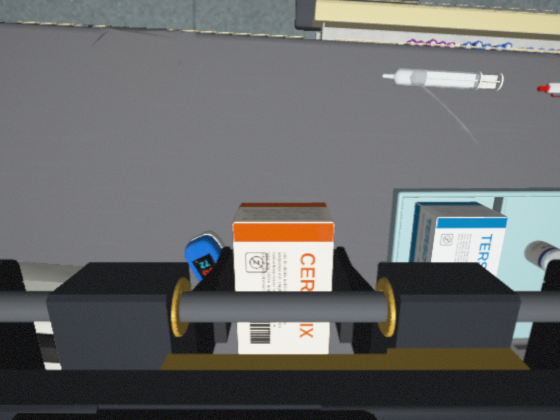

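```bash
python3 - <<'E'
from h import *
c=get_calibration('wrist')
# stripe on top face near edge
im=cv2.imread('pics/w9.png');g=im[195:235,405:515]
cv2.imwrite('pics/z9.png',cv2.resize(g,(770,280),interpolation=cv2.INTER_CUBIC))
E
```

```text
(no output)
```

View pics/z9.png

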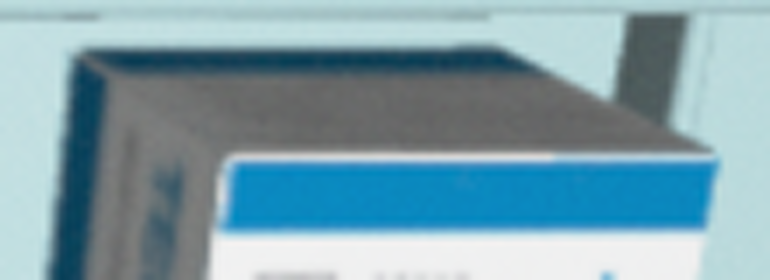

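The swab box's near top corners are at about (437,217.4) and (507,217.1).

```bash
python3 - <<'E'
from h import *
c=get_calibration('wrist')
A=onz(c,437.1,217.4,.051)[:2];B=onz(c,507.1,217.1,.051)[:2];y=(B-A);print(np.hypot(*y));y/=np.hypot(*y);x=np.array([y[1],-y[0]])
print(np.degrees(np.arctan2(x[1],x[0])),(A+B)/2+.049*x);tool()
E
```

```text
0.05696148816785499
3.0834977164771313 [ 0.53148394 -0.04104799]
tcp [ 486.5 -196.8  149.8] close ang 92.9 t 24.6 ft [ 0.2 -0.5 -0.5] w 0.515 F 15.0
```

```bash
python3 -m crank '[[0.3,0.08,0.28,0,0],[0.3,0.16,0.55,0,0],[0.3,0.218,0.784,0,0],[0.3,0.218,0.784,-0.1,0],[0.3,0.218,0.784,-0.25,0]]'>/dev/null
python3 -m crank '[[0.3,0,0,-0.1,0],[0.3,0,0,-0.17,0],[0.3,0,0,-0.17,0],[0.3,0,0,-0.17,0]]'
```

```text
time: 25.72
position: [0.5312, -0.0385, 0.0662]
tool_rot: [-0.083, 3.139, -0.0]
ft_force: [-0.4, -0.2, 0.2]
grip_width: 0.515
grip_force: 15.0
```

```bash
python3 -m crank '[[0.3,-0.005,-0.006,-0.01,0],[0.3,-0.005,-0.006,-0.02,0],[0.3,-0.005,-0.006,-0.025,0],[0.3,-0.005,-0.006,-0.025,0]]'
python3 -m crank '[[0.3,0,0,-0.004,0],[0.3,0,0,-0.004,0],[0.3,0,0,-0.004,0]]'
```

```text
time: 26.22
position: [0.5295, -0.0393, 0.0604]
tool_rot: [-0.084, 3.14, 0.0]
ft_force: [1.1, -0.7, -1.5]
grip_width: 0.519
grip_force: 15.0
time: 26.6
position: [0.5295, -0.0392, 0.0604]
tool_rot: [-0.084, 3.14, 0.001]
ft_force: [-2.5, -1.0, 5.5]
grip_width: 0.511
grip_force: 15.0
```

```bash
python3 -m crank '[[0.65,0,0,0,0],[0.65,0,0,0,0],[0.65,0,0,0.06,0],[0.65,0,0,0.3,0],[0.65,0,0,0.5,0]]'
python3 -m crank '[[1,-0.1,-0.25,0.1,0],[1,-0.3,-0.5,0.1,0],[1,-0.35,-0.75,0.1,0],[1,-0.35,-0.95,0.1,0],[1,-0.35,-1,0.1,0]]'
python3 - <<'E'
from h import *
snap('wrist','w10.png');snap('top','t4.png');snap('scene','s4.png')
a=cv2.imread('pics/t4.png')[140:255,180:320];b=cv2.imread('pics/s4.png')[160:260,200:340]
cv2.imwrite('pics/fin.png',np.vstack([cv2.resize(np.hstack([cv2.resize(a,(140,100)),b]),(784,280),interpolation=cv2.INTER_CUBIC)]))
E
```

```text
time: 27.22
position: [0.5297, -0.0395, 0.1617]
tool_rot: [-0.084, 3.139, -0.0]
ft_force: [1.0, 1.3, -0.2]
grip_width: 0.648
grip_force: 0.0
time: 27.85
position: [0.4588, -0.2425, 0.1807]
tool_rot: [-0.076, 3.139, -0.002]
ft_force: [-0.5, -0.1, -0.7]
grip_width: 0.993
grip_force: 0.0
```

View pics/fin.png

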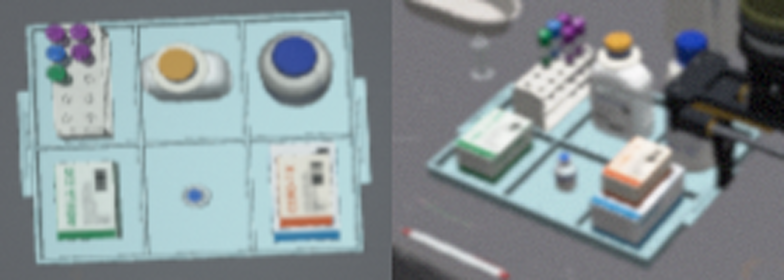

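Everything is in place: the needle box is at left, the vial stands upright in the middle, and the plaster box sits square on the swab box at right. The rack and bottles are where they were.

```bash
python3 -c "
from bench import *
print(close_job())"
```

```text
the job is handed in; nothing more can be done
None
```

The tray is laid out as asked and handed in at about 28 s: needle box before the rack, vial upright before the saline, and the plaster box squarely on the swab box before the antiseptic, with the rack and both bottles left where they stood.

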